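# Tip a strip carton into the label reader

## Task

The tall carton of test strips stands on end at the open end of the label reader. With the fingertips, tip it over towards the reader's head so that it lies flat between the two low rails with its labelled broad face up, then push it along on its back until its top end is fully home and square against the stop. Only push it: do not pick it up or carry it, and leave the things around it standing where they are.

Things in the scene. Friction and masses are not known exactly. Their poses are not given: they have to be found in the camera images.
- bay: Label reader, fixed: steel base plate 370 x 148 mm, 4 mm thick, with two low grey rails, an end stop and a white reader head behind it. Origin on the desk; +x along the rails from the open end (nearer the robot) to the stop, z up. Plate x -170 to +200 mm. Rails x -170 to +140 mm, tops 24 mm above the desk, inner faces at y = -62 and +62 mm. Head (x 150 to 200 mm) 89 mm tall.
- bay_stop (a point): Foot of the end stop's face: middle of its width, on the plate's top (x = +140 mm in the reader's frame, 4 mm above the desk). Axes as the reader's. The stop's top is 44 mm above the desk.
- carton: Tall white carton, rigid, loose, 150 to 310 g: 50 mm deep (x), 90 wide (y), 140 tall (z). Origin: centre of its bottom end; z runs to its top end. It starts upright on the plate between the rails, centre 60 to 100 mm on the open side of the reader's origin, axes within 0.06 rad of the reader's. The labelled broad face (grey panel, bars) is -x, to the open end. Lying as wanted, x points down.
- carton_top (a point): Centre of the carton's top end, 140 mm from its origin along its z. Once the carton is tipped over, this end lies some 30 to 80 mm short of the stop; the carton then lies 50 mm high and slides on the plate with a push of 1 to 5 N on its bottom end.
- carton_mid (a point): Centre of the carton's bulk, 70 mm from its origin along its z. A push on the labelled face well above this point (such as 100 mm up) tips the carton about its far bottom edge without sliding; past about 20 degrees it falls by itself.
- cup_a: Bystander: clear specimen cup with red screw lid, 64 mm diameter, 69 mm tall, standing beside the reader. Origin under its centre. Leave alone.
- cup_b: Bystander: specimen cup like cup_a, beside the reader. Leave alone.
- cup_c: Bystander: specimen cup like cup_a, on the desk to the robot's left. Leave alone.
- canister: Bystander: white strip canister with black cap, 52 mm diameter, 105 mm tall, beside the reader. Origin under its centre. Leave alone.
- small_carton: Bystander: small white carton 40 x 56 x 85 mm tall, standing on the desk beside the reader, not on its plate. Origin under its centre. Leave alone.
- timer: Bystander: flat white bench timer 60 x 70 x 22 mm, on the desk to the robot's right. Origin under its centre. Leave alone.

How it is judged (in metres and radians):
On the way, in this order (a step that is already met when the one before it is completed fails the run):
1. the carton lies flat between the rails, labelled face up, its top end still more than 10 mm short of the stop (angle between carton's own z axis and vertical between 1.48 and 1.66 rad and angle between carton's own x axis and vertical above 3 rad and height (world z) of carton_mid below 0.037 m and y of carton_mid in the frame of bay between -0.02 and 0.02 m and x of carton in the frame of bay above -0.17 m and x of carton_top in the frame of bay_stop below -0.01 m), for 0.2 s.
2. the lying carton is home and square against the stop (angle between carton's own z axis and vertical between 1.48 and 1.66 rad and angle between carton's own x axis and vertical above 3 rad and height (world z) of carton_mid below 0.037 m and y of carton_mid in the frame of bay between -0.02 and 0.02 m and x of carton in the frame of bay above -0.17 m and x of carton_top in the frame of bay_stop above -0.006 m and angle between the z axis of carton and the x axis of bay, either way round below 0.08 rad), for 0.2 s.
At the end, for the whole second after the job is handed in: The carton rests flat on the reader's plate between the rails (within 5 degrees of level), labelled face up, its top end within 6 mm of the stop and square to it within 0.08 rad (about 4.5 degrees), at rest (all of step 2 and linear speed of carton below 0.01 m/s); the robot touches nothing.
It fails at once if the carton is lifted off the plate (its centre more than 90 mm above the desk, or more than 50 mm once it is lying) (height (world z) of carton_mid above 0.09 m or (angle between carton's own z axis and vertical above 1.4 rad and height (world z) of carton_mid above 0.05 m)).
It fails at once if a bystander is moved more than 20 mm or tipped over (distance of any of cup_a, cup_b, cup_c, canister, small_carton, timer from where it was at the start of the episode above 0.02 m or angle between any of cup_a, cup_b, cup_c, canister, small_carton, timer's own z axis and vertical above 0.35 rad).
It also fails if it takes over 40 s, if anything falls off the work surface, if the arm or the gripper's body presses on something with over 40 N, if the wrist force passes 120 N, or if a joint passes its speed limit or range.

## Robot

A 6-joint arm with a two-finger parallel gripper is mounted at the origin on the work surface. World frame = base frame: x ahead of the robot, y to its left, z up, the work surface at z = 0. Lengths are in m, angles in degrees, forces in N, time in s.
With the tool pointing down it reaches from about 0.25 to 0.725 m from the base axis. Payload 9.7 kg.
Tool frame: the origin (TCP) lies on the centre line of the jaws, within the pads' length; the fingertips stand 14 mm ahead of it and the grasp point (between the pads) lies 5 mm behind it; z points along the fingers, y is the line along which they close (so a half turn about z gives the same grasp; the last joint's range is limited). The gripper opens to 85 mm and grips with 20 to 120 N. Pads are 22 mm wide; open, the fingers measure 114 mm over their backs; the gripper's body (76 mm by 85 mm) begins 54 mm behind the grasp point. The pads swing forward as they close: fully open they stand 13 mm farther back than shut.
Start: joints at [-76.031, 4.979, 10.078, 95.1, 0, 90], TCP at [0.133, -0.534, 0.245] pointing down, gripper open.
Joint ranges: [-179.16, 179.16], [-48.56, 103.87], [-65.8, 70.77], [-126.05, 130.52], [-82.76, 87.17], [-180, 180]. Speed limits (degrees/s): [127.2, 127.2, 147.25, 180, 180, 180].

## Interface

Orientations are given as [roll, pitch, yaw] about the fixed x, y, z axes, in that order (R = Rz(yaw) Ry(pitch) Rx(roll)).
In Python, from workcell import bot, camera, get_calibration, ticket gives the robot as it stands. The module is installed in compiled form; this text tells all that it offers.
- The arm moves only by the tool send_rows, never from a script. Its arguments are lists of equal length, an entry for each row: "linear": the shift along the tool's x, y, z in m, a list of three; "twist": the turn, a rotation vector about the tool's x, y, z in units of 10 degrees (1.0 is 10 degrees), a list of three; "gripper": the opening in per cent of the stroke, from 0 (shut) to 100 (fully open). In form: {"linear": [[x, y, z], ...], "twist": [[wx, wy, wz], ...], "gripper": [gripper, ...]}. A call has 1 to 8 rows; each row shifts and turns the commanded pose from where the row before left it, along the tool's axes as they then stand; what a row does not reach is not made up. A row lasts 1/8 s, in which the tool goes at most 62.5 mm and 10.7 degrees, less where a joint would pass 70% of its speed; a pose out of reach is approached as far as the arm can. A call with a gripper value outside its range is refused whole. The fingers move at their own pace and stop on an object; "grip_force" is the grip in N (left out, the last holds). Time passes only in rows, so rows that do not move let the fingers close. It gives the time, the measured TCP pose, the force, the opening and the grip force at its end, in the units of the state.
- bot.get_obs(): the state, without advancing time (a new reading comes with each control period).
- camera(name): name is "scene" or "side" or "wrist"; returns the picture (420x560x3 uint8, red, green, blue); there is no depth.
- get_calibration(name): a dict with "fx", "fy", "cx", "cy" (pixels), "origin" and "orientation" of the camera in the world; the wrist camera has in their place "hand_eye" (4x4, takes a point from camera to tool coordinates, whose origin is the TCP and whose axes are the flange's). Camera axes: x right, y down, z forward; pixel columns grow to the right and rows downward; lengths in m; the calibration is good to about 2 mm. A picture is of the moment at which its call begins: read the wrist's pose just before it. get_calibration takes no time and is no camera call.
- ticket.job_done(): hands the job in; it is judged then, once.
The state is a dict: "time": time; "q": joint angles; "qd": joint speeds; "joint_efforts": joint torques, N m; "ee_pos": TCP position; "tcp_rot": TCP orientation; "wrist_force": force on the tool from outside, world axes, zero at the start; "torque": the same for the moment, N m; "opening": finger opening in m; "grasp_force": force on a finger pad.
Only numpy, scipy, OpenCV 4.12 (cv2) and the standard library are available. Lean on these libraries where they do the work, as an engineer would, in place of code of your own. Each camera call takes 0.05 s, during which the arm holds its last target. There are 200 camera calls.

## Working session

There is one attempt and no reset: what is moved stays moved. The work goes in short steps, Python scripts to look and compute and a tool call to move; the robot and the scene stay as the last step left them, time stands still between calls to the robot, and variables do not carry over. Pictures are saved under pics/ and viewed, at most 10 in all, crops included, and the job is handed in when it is done.

Besides the shell and the picture viewer there is one more tool, called after ">>>" as name(argument=value, ...) on one line, values as JSON. send_rows: Moves the arm, as the interface text tells. Its arguments: {"type":"object","properties":{"linear":{"type":"array"},"twist":{"type":"array"},"gripper":{"type":"array"},"grip_force":{"type":"number"}},"required":["linear","twist","gripper"]}

```bash
mkdir -p pics
python3 - <<'E'
from workcell import bot,camera,get_calibration
import cv2,numpy as np
np.set_printoptions(precision=4,suppress=True)
o=bot.get_obs();print({k:o[k] for k in('time','ee_pos','tcp_rot','opening')})
for n in('scene','side'):
    print(n,get_calibration(n)); cv2.imwrite(f'pics/{n}0.png',camera(n)[:,:,::-1])
print(get_calibration('wrist'))
E
```

```text
{'time': 0.0, 'ee_pos': array([ 0.1327, -0.5335,  0.2446]), 'tcp_rot': array([-179.9235,   -0.0008,   13.9703]), 'opening': 0.08544553912215737}
scene {'fx': 431.1036187561455, 'fy': 431.1036187561455, 'cx': 286.61711102922254, 'cy': 213.92050581789596, 'origin': array([ 1.2699, -0.3151,  1.2504]), 'orientation': array([-144.4879,    0.9685,   66.0978])}
side {'fx': 423.71580490043806, 'fy': 423.71580490043806, 'cx': 281.037840986325, 'cy': 202.21981037841698, 'origin': array([ 0.3435, -0.8324,  0.6562]), 'orientation': array([-123.1974,    0.4   ,  -13.8646])}
{'fx': 364.4012855434255, 'fy': 364.4012855434255, 'cx': 276.3377932913447, 'cy': 210.79802702756808, 'hand_eye': array([[-0.0015, -0.9527, -0.304 ,  0.078 ],
       [ 1.    , -0.0015, -0.0002,  0.0005],
       [-0.0002, -0.304 ,  0.9527, -0.1283],
       [ 0.    ,  0.    ,  0.    ,  1.    ]])}
```

View pics/scene0.png

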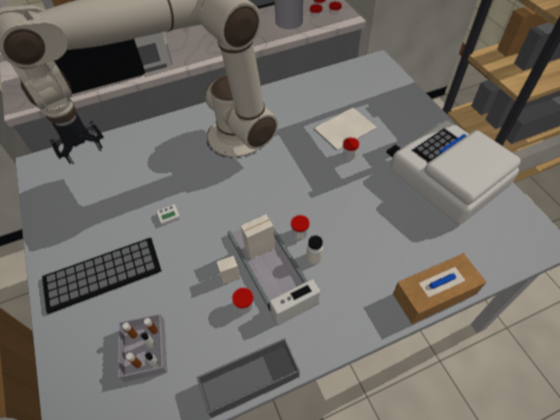

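View pics/side0.png

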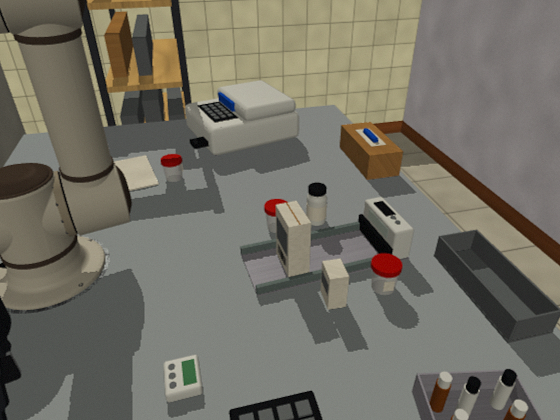

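The scene view has the carton at about (258,237), with the reader running down to its head at (295,300). In the side view the carton is at (293,240) and the head at (387,228). The cups, canister and small carton flank the rails. I'll crop in for precise pixels.

Run:
```python
import cv2
a=cv2.imread('pics/side0.png')[170:310,230:430];cv2.imwrite('pics/sc1.png',cv2.resize(a,None,fx=4,fy=4,interpolation=2))
a=cv2.imread('pics/scene0.png')[200:330,190:350];cv2.imwrite('pics/sc2.png',cv2.resize(a,None,fx=4.5,fy=4.5,interpolation=2))
```

```text
(no output)
```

View pics/sc1.png

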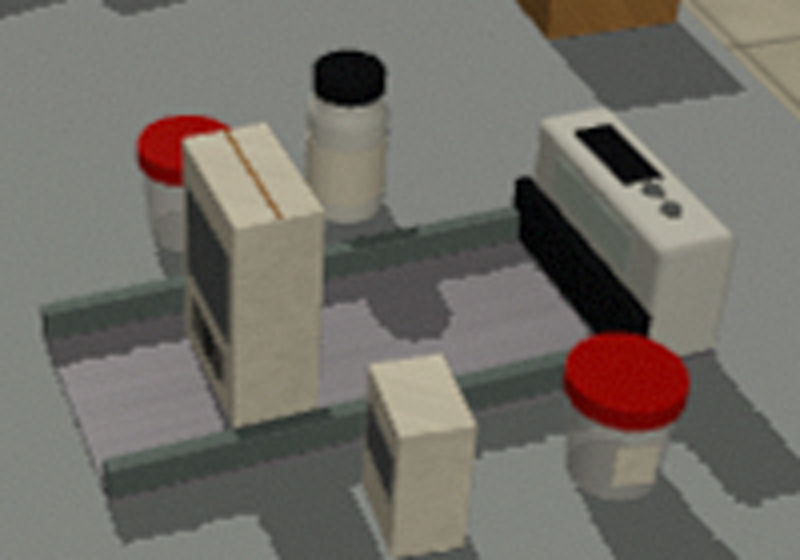

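View pics/sc2.png

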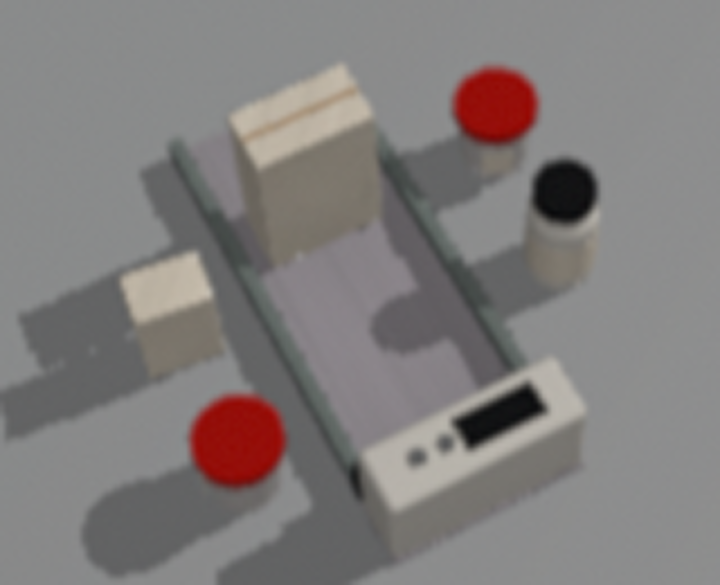

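Readings in side crop pixels: the carton top corners are (183,138), (265,122), (322,210) and (237,228), and the head top is (540,122), (597,108), (733,235) and (660,250). The same corners are visible in the scene crop, so I'll fit both poses jointly.

```bash
cat > h.py <<'E'
import numpy as np,cv2
from scipy.spatial.transform import Rotation as R
from scipy.optimize import least_squares
from workcell import bot,camera,get_calibration
np.set_printoptions(precision=4,suppress=True)
def proj(n,P):
    c=get_calibration(n);p=R.from_euler('xyz',c['orientation'],degrees=True).inv().apply(np.atleast_2d(P)-c['origin'])
    return np.c_[c['fx']*p[:,0]/p[:,2]+c['cx'],c['fy']*p[:,1]/p[:,2]+c['cy']]
def T(p,L):
    c,s=np.cos(p[2]),np.sin(p[2]);L=np.array(L,float)
    return np.c_[p[0]+c*L[:,0]-s*L[:,1],p[1]+s*L[:,0]+c*L[:,1],L[:,2]]
crop={'side':lambda u:(np.array(u)+.5)/4-.5+[230,170],'scene':lambda u:(np.array(u)+.5)/4.5-.5+[190,200]}
E
python3 - <<'E'
from h import *
def bay(w): return {'side':([[.15,w,.089],[.2,w,.089],[.2,-w,.089],[.15,-w,.089],[-.17,.062,.004],[-.17,.062,.024],],
  [[540,122],[597,108],[733,235],[660,250],[60,368],[45,320]]),
 'scene':([[.15,w,.089],[.2,w,.089],[.2,-w,.089],[.15,-w,.089],[.2,-w,0],[.2,w,0],[-.17,-.065,.024]],
  [[550,360],[585,408],[393,512],[362,460],[397,558],[582,470],[175,143]])}
h,d=.025,.045
car={'side':([[-h,d,.144],[h,d,.144],[h,-d,.144],[-h,-d,.144]],[[183,138],[265,122],[322,210],[237,228]]),
 'scene':([[-h,d,.144],[-h,-d,.144],[h,-d,.144],[h,d,.144],[h,-d,.004]],[[345,65],[230,118],[263,165],[375,110],[275,268]])}
def res(p,D): return np.concatenate([(proj(n,T(p,L))-crop[n](u)).ravel() for n,(L,u) in D.items()])
r=least_squares(lambda p:res(p,bay(p[3])),[.5,0,0,.06],loss='soft_l1');b=r.x;print('bay',b,np.degrees(b[2]),res(b,bay(b[3])).round(1))
r=least_squares(lambda p:res(p,car),[.4,0,b[2]],loss='soft_l1');c=r.x;print('car',c,np.degrees(c[2]),res(c,car).round(1))
d=c[:2]-b[:2];print('car in bay',d@[np.cos(b[2]),np.sin(b[2])],d@[-np.sin(b[2]),np.cos(b[2])])
# canister/cups (lid tops scene crop)
for nm,z,us,uc in(('cup_a+',.069,(187,148),(495,105)),('cup-',.069,(627,378),(238,440)),('can',.105,(349,78),(565,190)),('small',.085,(422,393),(168,290))):
    D={'side':([[0,0,z]],[us]),'scene':([[0,0,z]],[uc])}
    p=least_squares(lambda p:res([*p,0],D),[.5,0]).x
    d=p-b[:2];print(nm,p,'bay',d@[np.cos(b[2]),np.sin(b[2])],d@[-np.sin(b[2]),np.cos(b[2])])
E
```

```text
bay [ 0.6062 -0.1115  0.0951  0.0706] 5.4468548490944775 [-0.7 -1.1  2.9 -1.3  1.6 -1.3  0.4 -0.5 -3.5 -5.3 -0.3  0.1 -1.2 -1.7
 -0.1  0.9  0.3  0.5 -1.1 -2.1  0.4  1.9 -0.7 -0.4 -1.2 -0.2]
car [ 0.5413 -0.1147  0.0833] 4.775234840719206 [-0.9 -0.9 -0.1 -0.9  0.8 -0.6 -0.8 -0.4 -0.5 -0.2 -0.8 -0.4 -1.1  1.
  0.2  1.2  0.1  0.8]
car in bay -0.06496777895272185 0.003002880090723047
cup_a+ [0.5405 0.0294] bay -0.05201956905245286 0.14656643323842655
cup- [ 0.7117 -0.2371] bay 0.09309899836803072 -0.1350125118713261
can [0.6467 0.0321] bay 0.0539160137753936 0.13917250035275613
small [ 0.5967 -0.241 ] bay -0.021812940560299598 -0.12793742096817928
```

>>> send_rows(linear=[[0, 0, 0], [0.028, -0.029, 0], [0.028, -0.029, 0], [0.028, -0.029, 0], [0.028, -0.029, 0], [0.028, -0.029, 0], [0.028, -0.029, 0], [0.028, -0.029, 0]], twist=[[0, 0, 0.88], [0, 0, 0], [0, 0, 0], [0, 0, 0], [0, 0, 0], [0, 0, 0], [0, 0, 0], [0, 0, 0]], gripper=[50, 50, 50, 50, 50, 50, 50, 50])

```text
time: 1.1
ee_pos: [0.3102, -0.3127, 0.245]
tcp_rot: [-180.0, 0.0, 5.2]
wrist_force: [0.1, 0.3, -0.2]
opening: 0.0425
grasp_force: 0.0
```

>>> send_rows(linear=[[0.027, -0.029, 0], [0.027, -0.029, 0], [0.027, -0.029, 0], [0.027, -0.029, 0], [0.027, -0.029, 0], [0.027, -0.029, 0], [0, 0, 0]], twist=[[0, 0, 0], [0, 0, 0], [0, 0, 0], [0, 0, 0], [0, 0, 0], [0, 0, 0], [0, 0, 0]], gripper=[50, 50, 50, 50, 50, 50, 50])

```text
time: 1.98
ee_pos: [0.4562, -0.1242, 0.2446]
tcp_rot: [-180.0, 0.1, 5.4]
wrist_force: [-0.7, -0.4, -0.2]
opening: 0.0425
grasp_force: 0.0
```

Run:
```python
from h import *
o=bot.get_obs();print(o['time'],o['ee_pos'],o['tcp_rot'],o['wrist_force'],o['opening'])
cv2.imwrite('pics/w1.png',camera('wrist')[:,:,::-1])
```

```text
1.975 [ 0.4562 -0.1242  0.2446] [-179.9616    0.0584    5.3505] [-0.6833 -0.4346 -0.2207] 0.042545557210559866
```

View pics/w1.png

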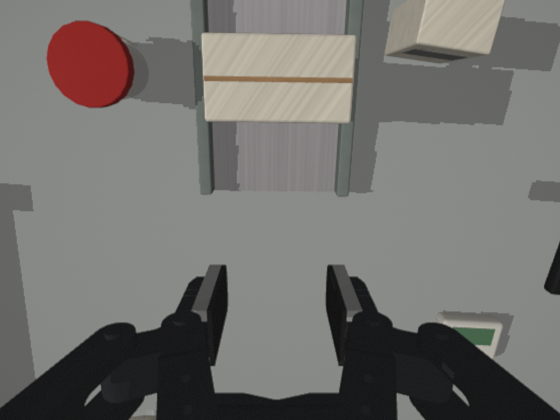

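The wrist view shows the carton top nearly square to the tool, with its near edge running from (206,122) to (352,123). The rail ends are at (206,194) and (343,196), and the jaws are centred at about 277. I'll work out the distance from these.

```bash
cat >> h.py <<'E'
def wpt(uv,z,o):
    c=get_calibration('wrist');H=c['hand_eye'];Rt=R.from_euler('xyz',o['tcp_rot'],degrees=True).as_matrix()
    d=Rt@H[:3,:3]@np.array([(uv[0]-c['cx'])/c['fx'],(uv[1]-c['cy'])/c['fy'],1]);p=Rt@H[:3,3]+o['ee_pos']
    return p+d*(z-p[2])/d[2],Rt
E
python3 - <<'E'
from h import *
o=bot.get_obs()
for uv,z in(((206,122),.144),((352,123),.144),((204,34),.144),((355,35),.144),((206,194),.024),((343,196),.024)):
    P,Rt=wpt(uv,z,o);print(uv,P,'tool',Rt.T@(P-o['ee_pos']))
E
```

```text
(206, 122) [ 0.5134 -0.0771  0.144 ] tool [ 0.0621 -0.0425  0.1007]
(352, 123) [ 0.5209 -0.1662  0.144 ] tool [0.0614 0.0469 0.1007]
(204, 34) [ 0.5623 -0.0744  0.144 ] tool [ 0.111  -0.0407  0.1007]
(355, 35) [ 0.5696 -0.1603  0.144 ] tool [0.1104 0.0456 0.1006]
(206, 194) [ 0.4332 -0.0576  0.024 ] tool [-0.0158 -0.0693  0.2208]
(343, 196) [ 0.4435 -0.1931  0.024 ] tool [-0.018   0.0666  0.2208]
```

>>> send_rows(linear=[[0, 0.002, 0.045], [0, 0, 0.045], [0, 0, 0.04], [0.015, 0, 0], [0.015, 0, 0], [0.008, 0, 0], [0.006, 0, 0], [0, 0, 0]], twist=[[0, 0, 0], [0, 0, 0], [0, 0, 0], [0, 0, 0], [0, 0, 0], [0, 0, 0], [0, 0, 0], [0, 0, 0]], gripper=[50, 50, 50, 50, 50, 50, 50, 50])

```text
time: 3.02
ee_pos: [0.4999, -0.124, 0.1157]
tcp_rot: [180.0, -0.0, 5.2]
wrist_force: [0.9, -0.1, -0.1]
opening: 0.0427
grasp_force: 0.0
```

>>> send_rows(linear=[[0.006, 0, 0], [0.006, 0, 0], [0.006, 0, 0], [0.006, 0, 0]], twist=[[0, 0, 0], [0, 0, 0], [0, 0, 0], [0, 0, 0]], gripper=[50, 50, 50, 50])

```text
time: 3.52
ee_pos: [0.5236, -0.1218, 0.1152]
tcp_rot: [-180.0, 0.0, 5.2]
wrist_force: [-0.7, -0.3, -0.5]
opening: 0.0424
grasp_force: 0.2
```

Run:
```python
from h import *
o=bot.get_obs();print(o['time'],o['ee_pos'],o['tcp_rot'],o['wrist_force'])
a=camera('side')[150:320,230:430,::-1];b=camera('wrist')[:,:,::-1]
cv2.imwrite('pics/s3.png',np.hstack([cv2.resize(a,(400,340)),cv2.resize(b,(400,300))[:300] if 0 else cv2.copyMakeBorder(cv2.resize(b,(400,300)),0,40,0,0,0)]))
```

```text
3.525 [ 0.5236 -0.1218  0.1152] [-179.9968    0.0005    5.1696] [-0.6943 -0.3216 -0.4873]
```

View pics/s3.png

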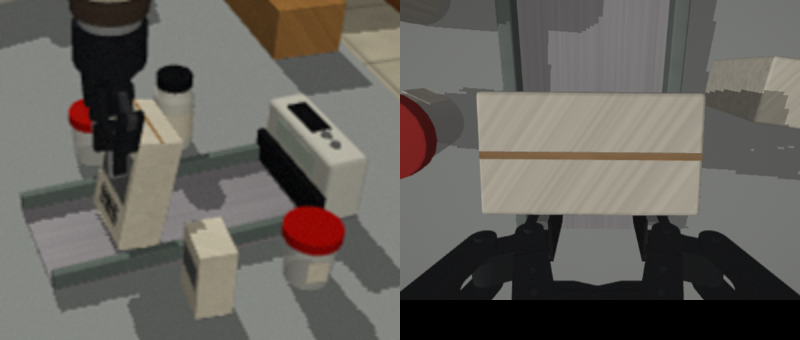

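The side view shows the carton tipping cleanly by about 10° about its far edge. In the wrist half its top edge at row 213 lies just ahead of the fingers. I'll keep pushing.

>>> send_rows(linear=[[0.006, 0, 0], [0.006, 0, 0], [0.006, 0, 0], [0.006, 0, 0], [0.006, 0, 0], [0, 0, 0], [0, 0, 0], [0, 0, 0]], twist=[[0, 0, 0], [0, 0, 0], [0, 0, 0], [0, 0, 0], [0, 0, 0], [0, 0, 0], [0, 0, 0], [0, 0, 0]], gripper=[50, 50, 50, 50, 50, 50, 50, 50])

```text
time: 4.62
ee_pos: [0.553, -0.1192, 0.1154]
tcp_rot: [180.0, -0.0, 5.2]
wrist_force: [0.1, 0.8, 1.3]
opening: 0.0426
grasp_force: 0.0
```

Run:
```python
from h import *
o=bot.get_obs();print(o['time'],o['ee_pos'],o['tcp_rot'],o['wrist_force'])
a=camera('side')[150:320,230:430,::-1];b=camera('wrist')[:,:,::-1]
cv2.imwrite('pics/w4.png',b)
cv2.imwrite('pics/s4.png',np.hstack([cv2.resize(a,(400,340)),cv2.copyMakeBorder(cv2.resize(b,(400,300)),0,40,0,0,0)]))
```

```text
4.625 [ 0.553  -0.1192  0.1154] [179.9995  -0.0007   5.1628] [0.0782 0.8486 1.2893]
```

View pics/s4.png

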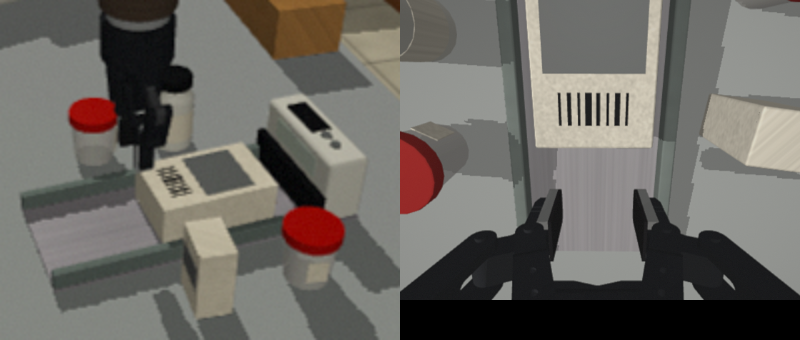

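The carton lies flat between the rails with its label up. Its bottom edge runs from about (187,207) to (353,207) in full wrist pixels, ahead of the fingers. Next I'll compute the gap and the remaining distance.

Run:
```python
from h import *
o=bot.get_obs()
for uv,z in(((187,207),.054),((353,207),.054)):
    P,Rt=wpt(uv,z,o);print(uv,P,'tool',Rt.T@(P-o['ee_pos']))
b=np.array([.6062,-.1115,0]);print('bay origin tool',Rt.T@(b-o['ee_pos']))
```

```text
(187, 207) [ 0.5684 -0.0695  0.054 ] tool [ 0.0198 -0.0482  0.0614]
(353, 207) [ 0.5764 -0.1595  0.054 ] tool [0.0196 0.0422 0.0613]
bay origin tool [ 0.0537 -0.0029  0.1154]
```

>>> send_rows(linear=[[-0.02, -0.003, 0], [0, 0, 0.03], [0, 0, 0.03], [0, 0, 0.023], [0, 0, 0], [0.01, 0, 0], [0.01, 0, 0], [0.005, 0, 0]], twist=[[0, 0, 0], [0, 0, 0], [0, 0, 0], [0, 0, 0], [0, 0, 0], [0, 0, 0], [0, 0, 0], [0, 0, 0]], gripper=[50, 50, 50, 50, 50, 50, 50, 50])

```text
time: 5.72
ee_pos: [0.5592, -0.1157, 0.0331]
tcp_rot: [180.0, -0.1, 5.2]
wrist_force: [0.3, 0.0, -0.3]
opening: 0.043
grasp_force: 0.0
```

>>> send_rows(linear=[[0.005, 0, 0], [0.005, 0, 0], [0.005, 0, 0], [0.005, 0, 0], [0.005, 0, 0], [0.004, 0, 0]], twist=[[0, 0, 0], [0, 0, 0], [0, 0, 0], [0, 0, 0], [0, 0, 0], [0, 0, 0]], gripper=[50, 50, 50, 50, 50, 50])

```text
time: 6.48
ee_pos: [0.587, -0.1131, 0.0323]
tcp_rot: [-180.0, -0.0, 5.2]
wrist_force: [-0.9, -0.5, 0.6]
opening: 0.0426
grasp_force: 0.8
```

>>> send_rows(linear=[[0.003, 0, 0], [0.002, 0, 0], [0, 0, 0]], twist=[[0, 0, 0], [0, 0, 0], [0, 0, 0]], gripper=[50, 50, 50])

```text
time: 6.85
ee_pos: [0.5919, -0.1126, 0.0322]
tcp_rot: [-180.0, -0.0, 5.2]
wrist_force: [-0.3, -0.3, -0.4]
opening: 0.0428
grasp_force: 0.0
```

>>> send_rows(linear=[[0.002, 0, 0], [0.001, 0, 0], [0.001, 0, 0]], twist=[[0, 0, 0], [0, 0, 0], [0, 0, 0]], gripper=[50, 50, 50])

```text
time: 7.22
ee_pos: [0.5957, -0.1123, 0.0322]
tcp_rot: [-180.0, 0.0, 5.2]
wrist_force: [-0.5, 0.2, -0.3]
opening: 0.0428
grasp_force: 0.4
```

>>> send_rows(linear=[[0.001, 0, 0], [0.001, 0, 0]], twist=[[0, 0, 0], [0, 0, 0]], gripper=[50, 50])

```text
time: 7.48
ee_pos: [0.5962, -0.1122, 0.0322]
tcp_rot: [-180.0, 0.2, 5.2]
wrist_force: [-14.8, -0.7, 6.7]
opening: 0.0428
grasp_force: 6.7
```

>>> send_rows(linear=[[0.001, 0, 0], [0.001, 0, 0]], twist=[[0, 0, 0], [0, 0, 0]], gripper=[50, 50])

```text
time: 7.72
ee_pos: [0.5962, -0.1121, 0.0322]
tcp_rot: [-180.0, 0.4, 5.1]
wrist_force: [-24.9, -1.4, 14.8]
opening: 0.0426
grasp_force: 12.5
```

Contact with the stop is firm at 25 N, where I predicted home would be. I'll back off and check.

>>> send_rows(linear=[[-0.004, 0, 0], [-0.015, 0, 0], [-0.02, 0, 0], [0, 0, -0.04], [0, 0, -0.05], [0, 0, -0.05], [0, 0, 0], [0, 0, 0]], twist=[[0, 0, 0], [0, 0, 0], [0, 0, 0], [0, 0, 0], [0, 0, 0], [0, 0, 0], [0, 0, 0], [0, 0, 0]], gripper=[50, 50, 50, 50, 50, 50, 50, 50])

```text
time: 8.72
ee_pos: [0.561, -0.1154, 0.1718]
tcp_rot: [-180.0, -0.0, 5.2]
wrist_force: [-0.3, -0.4, -0.3]
opening: 0.0426
grasp_force: 0.0
```

Run:
```python
from h import *
o=bot.get_obs();print(o['time'],o['ee_pos'],o['wrist_force'],np.abs(o['qd']).max())
a=camera('side')[150:320,230:430,::-1];b=camera('wrist')[:,:,::-1]
cv2.imwrite('pics/s5.png',np.hstack([cv2.resize(a,(400,340)),cv2.copyMakeBorder(cv2.resize(b,(400,300)),0,40,0,0,0)]))
```

```text
8.725 [ 0.561  -0.1154  0.1718] [-0.2759 -0.3749 -0.2577] 1.5507402312316698
```

View pics/s5.png

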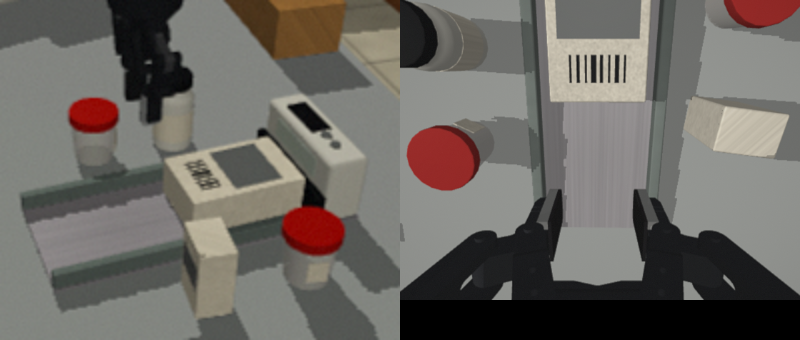

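The carton is flat with its label up, its bottom edge is level at row 101 of the wrist half, and the bystanders haven't moved. The gripper is clear, so I'm handing in.

```bash
python3 -c "
from workcell import ticket
print(ticket.job_done())"
```

```text
the job is handed in; nothing more can be done
None
```

I tipped the carton over, label up, pushed it until it pressed firmly against the stop, and handed the job in at about 9 s. It looked square in the last picture and the bystanders hadn't moved, but the hand-in gave no pass or fail result.

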